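# Free the ray torch, click it on and lay it before the mirror

### The arm

A 6-joint arm with a two-finger parallel gripper is mounted at the origin on the work surface. World frame = base frame: x ahead of the robot, y to its left, z up, the work surface at z = 0. Lengths are in m, angles in rad, forces in N, time in s.
With the tool pointing down it reaches from about 0.25 to 0.725 m from the base axis. Payload 9.7 kg.
Tool frame: the origin (TCP) lies between the finger pads; the fingertips stand 19 mm ahead of it and the grasp point (between the pads) is the TCP; z points along the fingers, y is the direction in which the jaws open and shut (so a half turn about z gives the same grasp; the last joint's range is limited). The gripper opens to 85 mm and grips with 20 to 120 N. Pads are 22 mm wide; open, the fingers measure 114 mm over their backs; the gripper's body (76 mm by 85 mm) begins 54 mm behind the grasp point. The pads swing forward as they close: fully open they stand 13 mm farther back than shut.
Start: joints at [-1.336, 0.087, 0.176, 1.66, 0, 1.571], TCP at [0.128, -0.535, 0.25] pointing down, gripper open.
Joint ranges: [-3.13, 3.13], [-0.85, 1.81], [-1.15, 1.24], [-2.2, 2.28], [-1.44, 1.52], [-3.14, 3.14]. Speed limits (rad/s): [2.22, 2.22, 2.57, 3.14, 3.14, 3.14].

### API

Orientations are given as [roll, pitch, yaw] about the fixed x, y, z axes, in that order (R = Rz(yaw) Ry(pitch) Rx(roll)).
In Python, from workcell import arm, vision, close_job gives the robot as it stands. Calls block until the motion is done:
- arm.goto(position, orientation): joint-space move of the TCP to a pose.
- arm.line_to(position, attitude=None, rate=0.15): straight line of the TCP; attitude=None keeps the orientation; rate is the mean speed in m/s.
- arm.move_joints(angles): joint-space move.
- arm.grip(opening, squeeze=None): finger opening in m; squeeze is the grip in N (None keeps the last); returns when the fingers have stopped.
- arm.sleep(seconds).
- arm.ik(position, orientation): joint angles nearest the present ones, or None.
- vision.get_image(name): name is "scene" or "top" or "wrist"; returns a dict with "image" (384x512x3 uint8, red, green, blue), "fx", "fy", "cx", "cy" (pixels), "world_from_camera" (4x4, takes a point from camera to world coordinates). Camera axes: x right, y up, looking along -z (the intrinsics and any distortion apply to the point x, -y, -z); pixel columns grow to the right and rows downward; lengths in m; the calibration is good to about 2 mm. A picture is of the moment at which its call begins. There is no depth.
A pose or a line that the arm cannot do raises arm.PlanningError and nothing moves.
- close_job(): hands the job in, once; it reports no verdict.
Trained networks look in a picture, given as the dict that the camera call returned (one of the last four; its "shot" number tells which), for a name from the list of things; names that differ only in an ending like _2 or _b are one class to them, and where a whole thing is asked for, a point or a joint stands for the part that bears it (a point fixed in the world has none). Each returns a list of dicts, best first, with "p" (0 to 1); they miss things now and then, are a little off and sometimes report something else, mostly with a low value. They report only what shows in the picture. A call takes as long as a camera call. They do not tell look-alikes from the thing itself.
- vision.search_frame(picture, query): "xyz" ([x, y, z] in m, in world coordinates, good to about 4 mm: the middle of the surface that is visible of it).
Readings, each from a call of its own:
- arm.get_clock(): time.
- arm.get_q(): joint angles.
- arm.get_joint_velocities(): joint speeds.
- arm.get_effort(): joint torques, N m.
- arm.get_position(): TCP position.
- arm.get_tcp_rot(): TCP orientation.
- arm.get_wrist_force(): force on the tool from outside, world axes, zero at the start.
- arm.get_ft_torque(): the same for the moment, N m.
- arm.get_finger_gap(): finger opening in m.
Only numpy, scipy, OpenCV 4.12 (cv2) and the standard library are available. Lean on these libraries where they do the work, as an engineer would, in place of code of your own. Each camera call takes 0.05 s, during which the arm holds its last target.

### The job

Get the ray torch ready for the reflection lesson: its tapered nose is wedged in the stand, so twist it to break it free, draw it out and lay it down on the bench. Then take it again across its barrel, push its end button fully in against a side of the stand to switch it on, and lay it in the two V rests of the ray table with the lens towards the mirror. Leave everything else on the bench where it is.

Things in the scene. Friction and masses are not known exactly. Their poses are not given: they have to be found in the camera images.
- torch_mid (a point): Ray torch, 172 mm long, 0.19 kg; this point is half-way along, on its axis; z runs along it to the tail. Round aluminium barrel 28 mm thick (-50 to +54 mm along z); steel nose tapering from 26 to 21 mm (-86 to -50). At the start it stands nose down in the stand, x as the stand's x, 34 mm of nose in the socket. Laid down it does not roll: its cap is six-sided.
- torch_cap (a point): Middle of the torch's dark six-sided tail cap, on the axis, 66 mm from the torch's middle, 116 mm above the socket mouth at the start; z to the tail. Cap 24 mm long, 28 mm across flats (two flats face +x and -x), 32 mm over corners. Beyond it the round black end button, 16 mm wide, stands 8 mm proud.
- torch_lens (a point): Centre of the lens, the end face of the torch's tapered nose, 86 mm from its middle; z to the tail. The wedged nose does not yield to a straight pull. Turning the torch on its axis, either way, takes about 0.5 N m; once turned 40 degrees (0.7 rad) or more, up to 130, it is free and draws straight up with little force.
- torch_button (a joint): Travel of the torch's end button: 0 out (off), 0.005 m fully in (on). It needs about 6 N along the torch's axis and stays where it is pushed; there is no spring.
- seat (a joint): How far the torch's nose has been turned in the socket from where it sat, rad, positive anticlockwise from above; lags the torch by up to 0.1 rad and stays at its last value when the nose is out.
- socket_mouth (a point): Centre of the socket's mouth, on top of the torch stand's round steel boss (60 mm wide, 22 mm high), 70 mm above the bench; axes as the stand's.
- stand: Torch stand, screwed to the bench: a grey square block 110 x 110 mm, 48 mm high, with flat upright sides facing its x and y axes, 55 mm from its centre. Origin on the bench under its middle, z up.
- rests (a point): Middle between the torch's two rests on the ray table, 50 mm above the bench: where the middle of the lying torch belongs. x points level to the mirror, z up. The rests are two open 90 degree V's of grey plastic, 10 mm thick, 45 mm wide at the top (1 mm below this point), 32 mm before and behind this point along x. Under them runs a flat bar 40 mm wide, 10 mm high.
- ray_table: The fixed ray table that carries the rests; origin on the bench 50 mm under the middle of the rests, same axes. Its round white degree disc, 240 mm wide, 18 mm high, has its centre 225 mm along x; there stands a plane mirror 100 mm wide, top 78 mm above the bench, facing back to the rests.
- cone: Bystander, loose: grey plastic cone, 68 mm wide, 85 mm high. Origin on the bench under its middle.
- pyramid: Bystander, loose: grey square pyramid, 59 mm square, 75 mm high. Origin on the bench under its middle.
- hex_prism: Bystander, loose: grey six-sided prism standing on end, 68 mm over corners, 65 mm high. Origin on the bench under its middle.
- drum: Bystander, loose: grey cylinder, 60 mm wide, 60 mm high. Origin on the bench under its middle.
- glass_prism: Bystander, loose: clear three-sided glass prism standing on end, 60 mm high, 52 mm sides. Origin on the bench under its middle.
- eraser: Bystander, loose: wooden board eraser 120 x 50 x 40 mm. Origin on the bench under its middle.
- pencil_mug: Bystander, loose: white mug 95 mm high, 76 mm wide, with pencils up to 170 mm high. Origin on the bench under its middle.
- set_square: Bystander, loose: wooden set square lying flat, legs 180 mm, 8 mm thick; origin under the middle of the inner edge of one leg, which lies along x; the other leg runs to +y from its -x end.
There are look-alikes about, which are no part of the job. Leave any purple or turquoise look-alike of the stand alone.

How it is judged:
By the outcome, as a careful person would: the job done as asked, in the order asked, and still so for the second after the job is handed in, with the robot touching nothing.
It also fails if it takes over 72 s, if anything falls off the work surface, if the arm or the gripper's body presses on something with over 40 N, if the wrist force passes 120 N, or if a joint passes its speed limit or range.

## Working session

There is one attempt and no reset: what is moved stays moved. The work goes in short steps, each a Python script; the robot and the scene stay as the last script left them, time stands still between calls to the robot, and variables do not carry over. Pictures are saved under pics/ and viewed, and the job is handed in when it is done.

```bash
ls; mkdir -p pics; python3 - <<'E'
from workcell import arm, vision
import cv2
for n in ("scene","top"):
    p=vision.get_image(n)
    cv2.imwrite(f"pics/{n}0.png",cv2.resize(p["image"][:,:,::-1],(800,600),interpolation=cv2.INTER_CUBIC))
    print(n,p["fx"],p["fy"],p["cx"],p["cy"],[k for k in p],p["world_from_camera"])
    for q in ("torch_mid","torch_cap","stand","socket_mouth","ray_table","rests","cone","pyramid","hex_prism","drum","glass_prism","eraser","pencil_mug","set_square"):
        print(q,[(list(map(lambda v:round(float(v),3),d["xyz"])),round(d["p"],2)) for d in vision.search_frame(p,q)])
print(arm.get_clock(),arm.get_tcp_rot())
E
```

```text
pics
scene 493.3292114113964 493.3292114113964 250.74839723366492 190.57318966229766 ['image', 'fx', 'fy', 'cx', 'cy', 'world_from_camera', 'shot'] [[ 0.75372658 -0.51391851  0.40961448  1.12734466]
 [ 0.65718673  0.58811966 -0.47140308 -0.80702511]
 [ 0.00136044  0.62450223  0.78102184  1.24794656]
 [ 0.          0.          0.          1.        ]]
torch_mid [([0.503, -0.271, 0.156], 0.63), ([0.709, 0.053, 0.046], 0.32)]
torch_cap [([0.503, -0.264, 0.159], 0.88)]
stand [([0.337, -0.302, 0.052], 0.8), ([0.303, -0.488, 0.049], 0.76), ([0.513, -0.283, 0.046], 0.73)]
socket_mouth [([0.307, -0.486, 0.047], 0.67), ([0.513, -0.282, 0.046], 0.65), ([0.33, -0.301, 0.05], 0.65)]
ray_table [([0.33, 0.272, 0.019], 0.63)]
rests [([0.331, 0.268, 0.022], 0.73)]
cone [([0.782, 0.105, 0.059], 0.65)]
pyramid [([0.798, -0.162, 0.024], 0.72)]
hex_prism [([0.791, -0.025, 0.061], 0.79), ([0.514, -0.284, 0.048], 0.66)]
drum [([0.785, 0.103, 0.058], 0.93)]
glass_prism [([0.716, 0.053, 0.047], 0.5)]
eraser [([0.752, -0.294, 0.039], 0.94), ([0.331, 0.27, 0.017], 0.43)]
pencil_mug []
set_square [([0.599, -0.
[... 609 characters left out ...]
254, 0.044], 0.87), ([0.291, -0.472, 0.045], 0.79), ([0.321, -0.287, 0.046], 0.64)]
ray_table [([0.322, 0.283, 0.016], 0.78)]
rests [([0.319, 0.279, 0.017], 0.9)]
cone [([0.441, 0.022, 0.029], 0.85)]
pyramid [([0.783, -0.14, 0.026], 0.79), ([0.471, -0.432, 0.062], 0.44)]
hex_prism [([0.783, -0.013, 0.062], 0.88)]
drum [([0.77, 0.119, 0.062], 0.62)]
glass_prism [([0.703, 0.055, 0.059], 0.49), ([0.494, -0.25, 0.047], 0.36)]
eraser [([0.749, -0.281, 0.043], 0.75)]
pencil_mug [([0.467, -0.428, 0.063], 0.89), ([0.318, 0.28, 0.017], 0.25)]
set_square [([0.594, -0.496, 0.004], 0.69), ([0.497, -0.258, 0.201], 0.49), ([0.747, -0.282, 0.04], 0.34)]
1.5 [-3.14156594e+00 -3.69155110e-05  2.34778428e-01]
```

View pics/scene0.png

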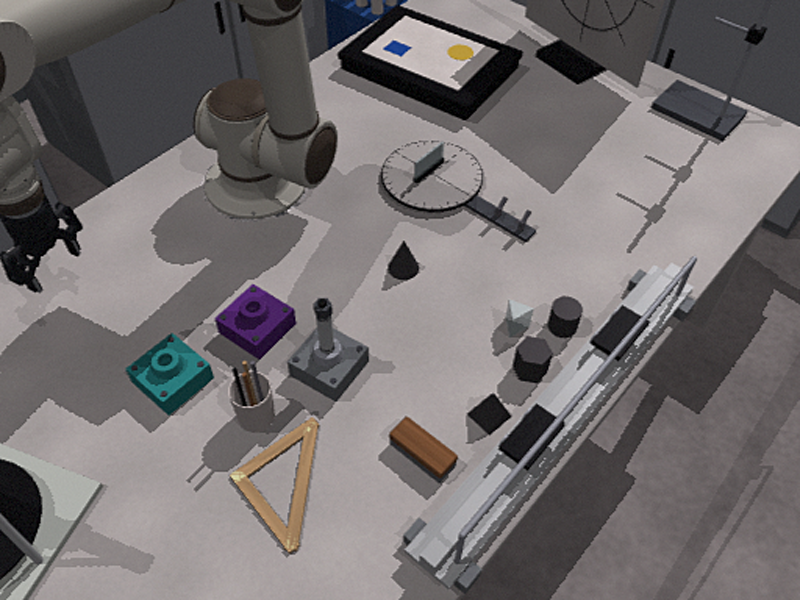

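View pics/top0.png

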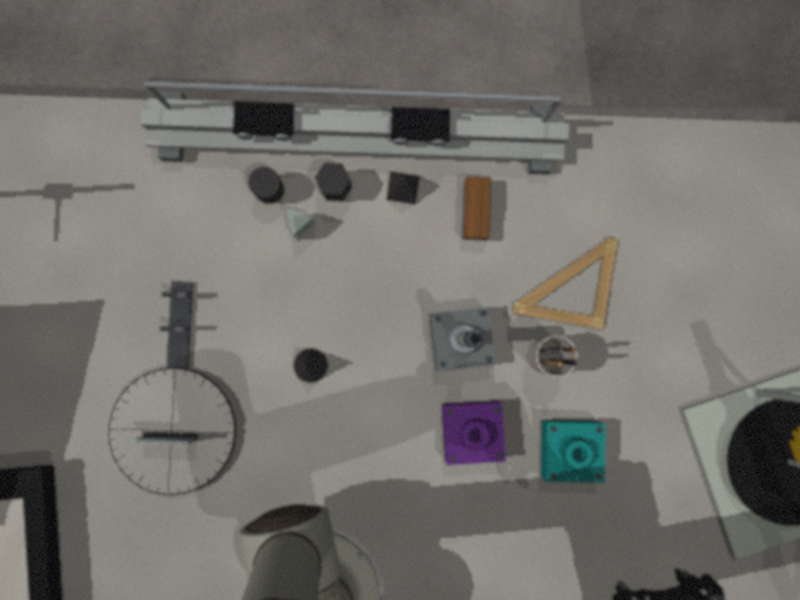

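View crops.

Candidates for the torch's stand are the grey block with the torch in it at scene (328,360), the purple one at (255,320) and the turquoise one at (168,370). The description picks the grey one. I'll check that in close crops, along with the rests.

```bash
cat > h.py <<'E'
import numpy as np, cv2
from workcell import arm, vision
def crop(p,name,c0,r0,c1,r1,s):
    im=p["image"][r0:r1,c0:c1,::-1]
    im=cv2.resize(im,None,fx=s,fy=s,interpolation=cv2.INTER_CUBIC)
    im=np.clip(im.astype(float)*1.5,0,255).astype('uint8')
    for c in range((c0+9)//10*10,c1,10):
        cv2.putText(im,str(c),(int((c-c0+.5)*s),10),0,.35,(0,255,255),1); cv2.line(im,(int((c-c0+.5)*s),12),(int((c-c0+.5)*s),18),(0,255,255),1)
    for r in range((r0+9)//10*10,r1,10):
        cv2.putText(im,str(r),(0,int((r-r0+.5)*s)),0,.35,(0,255,255),1)
    cv2.imwrite("pics/"+name,im)
def proj(p,X):
    W=np.array(p["world_from_camera"]); X=np.atleast_2d(X)
    c=(X-W[:3,3])@W[:3,:3]
    return np.c_[p["cx"]+p["fx"]*c[:,0]/-c[:,2], p["cy"]-p["fy"]*c[:,1]/-c[:,2]]
def onplane(p,uv,z):
    W=np.array(p["world_from_camera"]); uv=np.atleast_2d(uv).astype(float)
    d=np.c_[(uv[:,0]-p["cx"])/p["fx"],-(uv[:,1]-p["cy"])/p["fy"],-np.ones(len(uv))]@W[:3,:3].T
    return W[:3,3]+d*((z-W[2,3])/d[:,2])[:,None]
E
python3 - <<'E'
from h import *
p=vision.get_image("top"); crop(p,"t1.png",265,190,330,245,12); crop(p,"t2.png",65,175,160,320,4)
import pickle; pickle.dump(p,open("top.pkl","wb"))
crop(p,"t2.png",95,175,145,240,9)
p=vision.get_image("scene"); pickle.dump(p,open("scene.pkl","wb")); crop(p,"s1.png",175,180,245,260,9);crop(p,"s2.png",235,80,350,160,7)
print(p.get("dist"),p["shot"])
E
```

```text
None 4
```

View pics/t1.png

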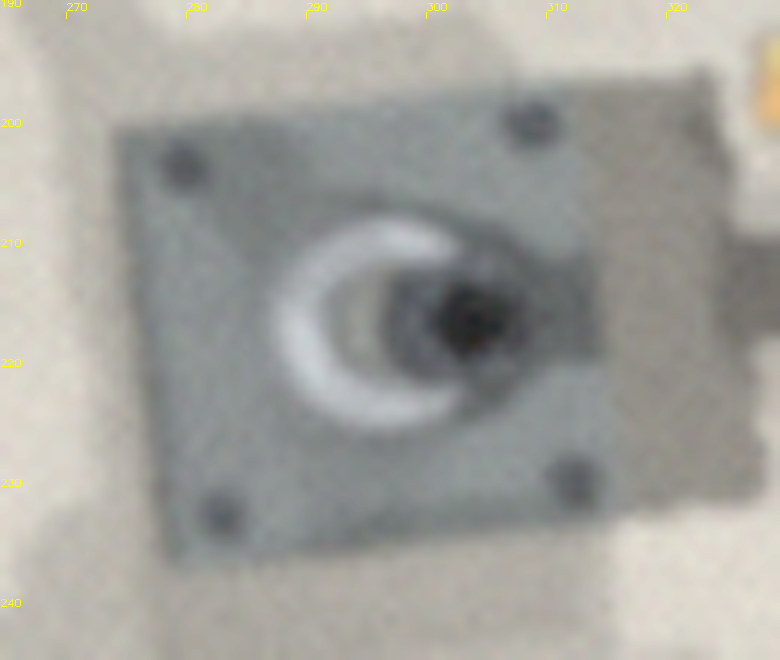

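View pics/t2.png

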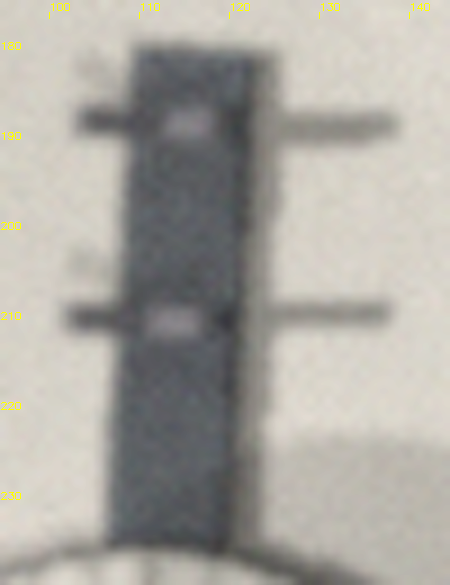

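View pics/s1.png

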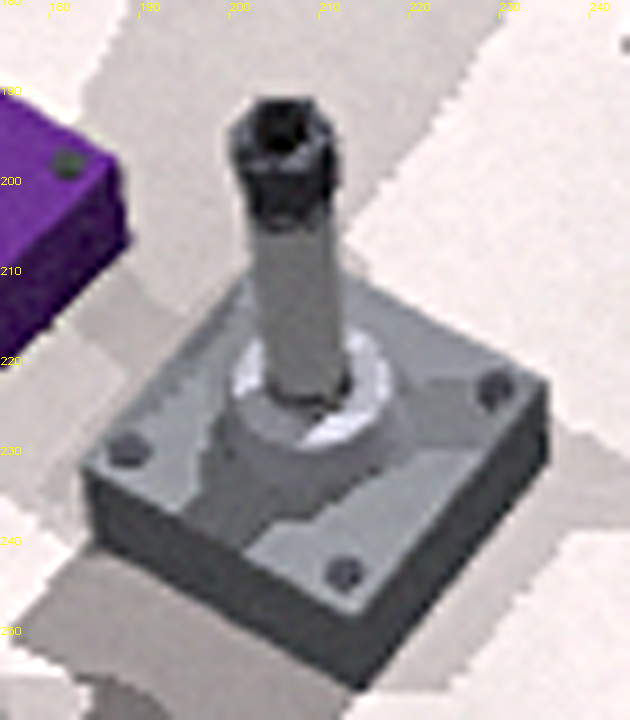

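View pics/s2.png

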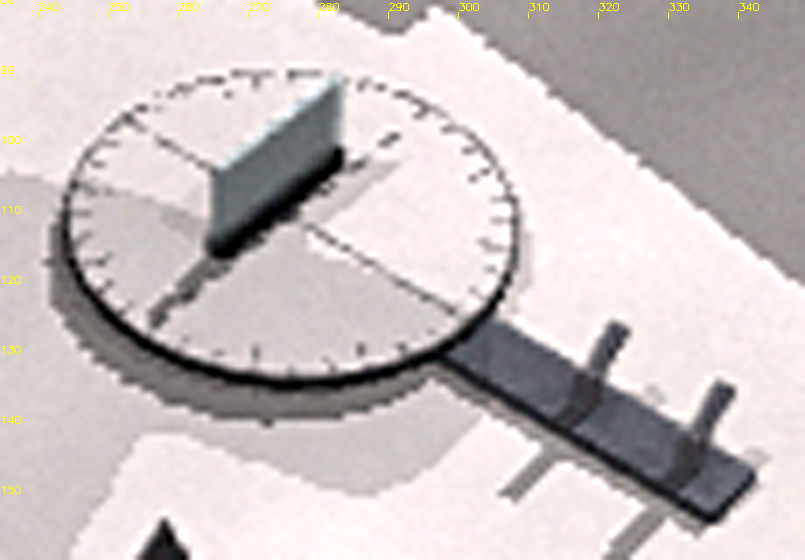

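The crops confirm it. The grey stand holds the torch, cap at scene (205,194) and boss at (208,222). The rests are on the bar at scene (318,137) and (334,147), with the mirror at (273,100) on the disc. Next I'll compute positions.

```bash
python3 - <<'E'
from h import *
import pickle
T=pickle.load(open("top.pkl","rb"));S=pickle.load(open("scene.pkl","rb"))
f=lambda pts,s,c,r: np.array(pts,float)/s+np.array([c-.5,r-.5])
np.set_printoptions(precision=4,suppress=True)
b=onplane(T,f([(183,167),(530,125),(575,480),(222,515)],12,265,190),.048); print("top bolts",b,b.mean(0))
c=onplane(S,f([(130,450),(343,573),(496,390)],9,175,180),.048); print("scene bolts",c, (c[0]+c[2])/2)
c=onplane(S,f([(85,465),(355,612),(548,383)],9,175,180),.048); print("scene corners",c, (c[0]+c[2])/2)
print("boss top T", onplane(T,f([(372,322)],12,265,190),.07), "button T",onplane(T,f([(475,318)],12,265,190),.07+.138-.002),"button S",onplane(S,f([(282,128)],9,175,180),.206))
# scene bottom corner
print("V bottoms T",onplane(T,f([(188,120),(172,320)],9,95,175),.030))
print("V tops left T",onplane(T,f([(78,120),(65,318)],9,95,175),.049))
print("bar edges T",onplane(T,f([(133,50),(108,540),(248,50),(222,545)],9,95,175),.010))
print("V tops S",onplane(S,f([(620,325),(722,387)],7,235,80),.049))
print("bar corner S",onplane(S,f([(755,475),(713,518)],7,235,80),.010))
print("disc S",onplane(S,f([(292,228)],7,235,80),.018),"mirror S base",onplane(S,f([(213,248),(340,155)],7,235,80),.018),"mirror top",onplane(S,f([(212,170),(340,80)],7,235,80),.078))
E
python3 - <<'E'
from h import *
import pickle
T=pickle.load(open("top.pkl","rb"));crop(T,"t3.png",65,230,160,325,6)
E
```

```text
top bolts [[ 0.532  -0.2143  0.048 ]
 [ 0.5447 -0.2993  0.048 ]
 [ 0.4582 -0.3121  0.048 ]
 [ 0.4474 -0.2259  0.048 ]] [ 0.4956 -0.2629  0.048 ]
scene bolts [[ 0.4576 -0.3119  0.048 ]
 [ 0.5426 -0.3004  0.048 ]
 [ 0.5313 -0.2161  0.048 ]] [ 0.4944 -0.264   0.048 ]
scene corners [[ 0.4508 -0.3256  0.048 ]
 [ 0.5556 -0.3084  0.048 ]
 [ 0.5422 -0.2027  0.048 ]] [ 0.4965 -0.2642  0.048 ]
boss top T [[ 0.4953 -0.2588  0.07  ]] button T [[ 0.496  -0.2641  0.206 ]] button S [[ 0.497  -0.2658  0.206 ]]
V bottoms T [[0.5651 0.2729 0.03  ]
 [0.4992 0.2751 0.03  ]]
V tops left T [[0.5628 0.3022 0.049 ]
 [0.4987 0.3034 0.049 ]]
bar edges T [[0.5892 0.2986 0.01  ]
 [0.4257 0.2992 0.01  ]
 [0.5904 0.2603 0.01  ]
 [0.425  0.2615 0.01  ]]
V tops S [[0.4988 0.299  0.049 ]
 [0.5618 0.2965 0.049 ]]
bar corner S [[0.5908 0.2926 0.01  ]
 [0.5919 0.2551 0.01  ]]
disc S [[0.3108 0.2737 0.018 ]] mirror S base [[0.2895 0.2349 0.018 ]
 [0.2939 0.3348 0.018 ]] mirror top [[0.2931 0.2277 0.078 ]
 [0.2982 0.3244 0.078 ]]
```

View pics/t3.png

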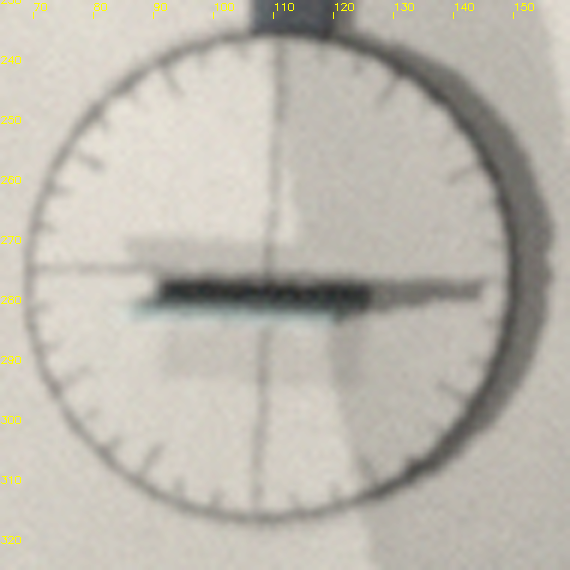

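```bash
cat >> h.py <<'E'
from scipy.spatial.transform import Rotation as Rn
def rpy(psi,e,flip=False):
    """tool z heading psi, elevation e below horizontal; tool y horizontal; tool x = up-ish axis"""
    z=np.array([np.cos(psi)*np.cos(e),np.sin(psi)*np.cos(e),-np.sin(e)])
    y=np.array([-np.sin(psi),np.cos(psi),0])*(-1 if flip else 1)
    x=np.cross(y,z)
    return Rn.from_matrix(np.c_[x,y,z]).as_euler('xyz'), z
E
python3 - <<'E'
from h import *
d=np.deg2rad; C=np.array([.4958,-.264])
for e in (0,15,30,45):
  for flip in (0,1):
    row=[]
    for psi in range(-140,100,20):
        o,z=rpy(d(psi),d(e),flip)
        P=np.r_[C,.145]-.009*z
        q=arm.ik(list(P),list(o)); q2=arm.ik(list(P-.1*z),list(o)) 
        row.append((psi,"." if q is None else "X" if q2 is not None else "x"))
    print(e,flip,row)
print(arm.get_clock())
E
```

```text
0 0 [(-140, '.'), (-120, '.'), (-100, '.'), (-80, 'x'), (-60, '.'), (-40, '.'), (-20, '.'), (0, '.'), (20, 'x'), (40, '.'), (60, '.'), (80, '.')]
0 1 [(-140, '.'), (-120, '.'), (-100, '.'), (-80, 'x'), (-60, '.'), (-40, '.'), (-20, '.'), (0, '.'), (20, 'x'), (40, '.'), (60, '.'), (80, '.')]
15 0 [(-140, '.'), (-120, 'x'), (-100, 'X'), (-80, 'X'), (-60, 'X'), (-40, '.'), (-20, '.'), (0, '.'), (20, 'X'), (40, 'X'), (60, 'x'), (80, '.')]
15 1 [(-140, '.'), (-120, 'x'), (-100, 'X'), (-80, 'X'), (-60, 'X'), (-40, '.'), (-20, '.'), (0, '.'), (20, 'X'), (40, 'X'), (60, 'x'), (80, '.')]
30 0 [(-140, 'x'), (-120, 'X'), (-100, 'X'), (-80, 'X'), (-60, 'X'), (-40, 'x'), (-20, 'x'), (0, 'X'), (20, 'X'), (40, 'X'), (60, 'X'), (80, 'x')]
30 1 [(-140, 'x'), (-120, 'X'), (-100, 'X'), (-80, 'X'), (-60, 'X'), (-40, 'x'), (-20, 'x'), (0, 'X'), (20, 'X'), (40, 'X'), (60, 'X'), (80, 'x')]
45 0 [(-140, 'X'), (-120, 'X'), (-100, 'X'), (-80, 'X'), (-60, 'X'), (-40, 'X'), (-20, 'X'), (0, 'X'), (20, 'X'), (40, 'X'), (60, 'X'), (80, 'X')]
45 1 [(-140, 'X'), (-120, 'X'), (-100, 'X'), (-80, 'X'), (-60, 'X'), (-40, 'X'), (-20, 'X'), (0, 'X'), (20, 'X'), (40, 'X'), (60, 'X'), (80, 'X')]
1.6<sys>:0: UserWarning: Gimbal lock detected. Setting third angle to zero since it is not possible to uniquely determine all angles.
```

```bash
python3 - <<'E' 2>/dev/null
from h import *
np.set_printoptions(precision=2,suppress=True)
d=np.deg2rad; C=np.array([.4958,-.264])
off=.0115
for e in (20,25,30):
    for psi in (-125,-115,-100,-80,-60,-50):
      for flip in (0,1):
        o,z=rpy(d(psi),d(e),flip)
        for dz,b in ((0,0),(0,.1),(.06,0)):
            P=np.r_[C,.14+dz]-(off+b)*z
            q=arm.ik(list(P),list(o)); print(e,psi,flip,dz,b,None if q is None else np.array(q))
for e in (20,25,30):
  for psi in (-120,-100,-80,-60):
    for M in ((.55,-.03),(.5,0.12),(.58,.08),(.5,-.05)):
      for flip in (0,1):
        o,z=rpy(d(psi),d(90+e),flip)
        P=np.r_[M,.015]-off*z
        q=arm.ik(list(P),list(o)); print('lay',e,psi,M,flip,P[2].round(4),None if q is None else np.array(q))
E
```

```text
20 -125 0 0 0 [-0.08  0.7   0.31  2.13 -0.94  2.62]
20 -125 0 0 0.1 None
20 -125 0 0.06 0 [-0.08  0.66  0.37  2.23 -0.94  2.62]
20 -125 1 0 0 [-0.08  0.7   0.31  2.13 -0.94 -0.53]
20 -125 1 0 0.1 None
20 -125 1 0.06 0 [-0.08  0.66  0.37  2.23 -0.94 -0.53]
20 -115 0 0 0 [-0.05  0.56  0.14  1.95 -1.05  2.45]
20 -115 0 0 0.1 [ 0.09  0.68  0.34  2.18 -0.95  2.61]
20 -115 0 0.06 0 [-0.05  0.52  0.19  2.06 -1.05  2.45]
20 -115 1 0 0 [-0.05  0.56  0.14  1.95 -1.05 -0.69]
20 -115 1 0 0.1 [ 0.09  0.68  0.34  2.18 -0.95 -0.53]
20 -115 1 0.06 0 [-0.05  0.52  0.19  2.06 -1.05 -0.69]
20 -100 0 0 0 [-0.01  0.28 -0.17  1.53 -1.19  2.01]
20 -100 0 0 0.1 [ 0.15  0.41  0.01  1.89 -1.1   2.35]
20 -100 0 0.06 0 [-0.01  0.24 -0.11  1.64 -1.19  2.01]
20 -100 1 0 0 [-0.01  0.28 -0.17  1.53 -1.19 -1.13]
20 -100 1 0 0.1 [ 0.15  0.41  0.01  1.89 -1.1  -0.79]
20 -100 1 0.06 0 [-0.01  0.24 -0.11  1.64 -1.19 -1.13]
20 -80 0 0 0 [-0.02 -0.22 -0.7   0.61 -1.18  1.06]
20 -80 0 0 0.1 [ 0.19 -0.1  -0.49  1.23 -1.22  1.63]
20 -80 0 0.06 0 [-0.02 -0.28 -0.62  0.75 -1.18  1.06]
20 -80 1 0 0 [-0.02 -0.22 -0.7   0.61 -1.1
[... 10443 characters left out ...]

lay 30 -80 (0.5, -0.05) 0 0.025 [-0.34  0.25 -0.15  1.44  0.45  0.99]
lay 30 -80 (0.5, -0.05) 1 0.025 [-0.34  0.25 -0.15  1.44  0.45 -2.15]
lay 30 -60 (0.55, -0.03) 0 0.025 [-0.24  0.47  0.12  1.6   0.37  0.74]
lay 30 -60 (0.55, -0.03) 1 0.025 [-0.24  0.47  0.12  1.6   0.37 -2.4 ]
lay 30 -60 (0.5, 0.12) 0 0.025 [-0.    0.28 -0.12  1.45  0.45  0.98]
lay 30 -60 (0.5, 0.12) 1 0.025 [-0.    0.28 -0.12  1.45  0.45 -2.16]
lay 30 -60 (0.58, 0.08) 0 0.025 [-0.06  0.48  0.14  1.54  0.43  0.92]
lay 30 -60 (0.58, 0.08) 1 0.025 [-0.06  0.48  0.14  1.54  0.43 -2.22]
lay 30 -60 (0.5, -0.05) 0 0.025 [-0.29  0.38 -0.01  1.58  0.35  0.69]
lay 30 -60 (0.5, -0.05) 1 0.025 [-0.29  0.38 -0.01  1.58  0.35 -2.46]
```

```bash
cat >> h.py <<'E'
C=np.array([.4960,-.2642]); OFF=.0115; d2=np.deg2rad
def pose(xyz,psi,e,back=0,flip=False):
    o,z=rpy(d2(psi),d2(e),flip); return list(np.array(xyz)-(OFF+back)*z), list(o)
def F(): return np.round(arm.get_wrist_force(),1), np.round(arm.get_ft_torque(),2)
E
python3 - <<'E' 2>/dev/null
from h import *
print(arm.get_wrist_force())
arm.line_to([.128,-.535,.40],rate=.3)
P,o=pose(np.r_[C,.2],-60,25,.10); print(arm.ik(P,o))
P2,o=pose(np.r_[C,.125],-60,25,.10)
try:
    arm.goto([.40,-.05,.36],o)
except Exception as ex: print("mid",ex)
arm.goto(P2,o)
arm.grip(.06)
print(arm.get_clock(),np.round(arm.get_position(),4),np.round(arm.get_q(),2),P2)
for n in ("scene","wrist"):
    p=vision.get_image(n); cv2.imwrite(f"pics/{n}1.png",cv2.resize(p["image"][:,:,::-1],(800,600)))
E
```

```text
[ 0.05232262 -0.26638491  0.1340285 ]
[ 0.0984523  -0.75907516 -0.82306073  0.78261936 -0.97131214  0.75097934]
5.8667 [ 0.4458 -0.1763  0.1724] [ 0.1  -0.74 -0.96  0.63 -0.97  0.75] [np.float64(0.44547334087270674), np.float64(-0.17668525925481438), np.float64(0.172121936184088)]
```

View pics/scene1.png

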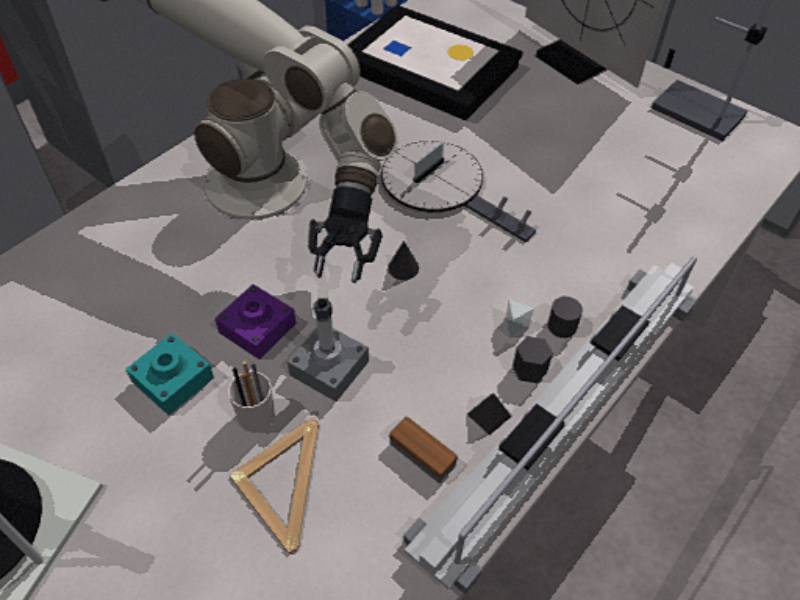

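View pics/wrist1.png

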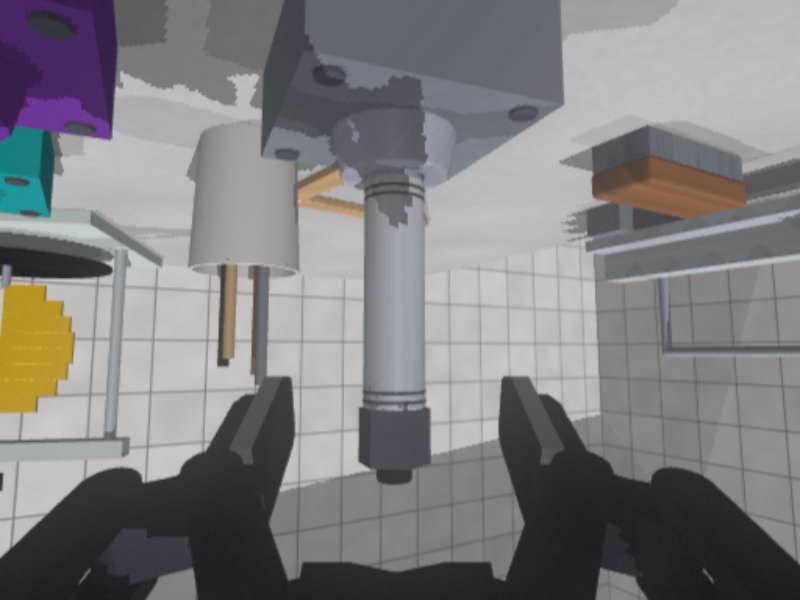

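The wrist view (upside down) shows the torch at column 394, midway between the fingers (about 397). The approach is clear, so I'll go in and grip softly.

```bash
python3 - <<'E' 2>/dev/null
from h import *
P,o=pose(np.r_[C,.125],-60,25)
f0=F(); arm.line_to(P,o,rate=.1); print(f0,F())
arm.grip(.02,squeeze=20); arm.sleep(.2); print(arm.get_finger_gap(),F())
p=vision.get_image("wrist"); cv2.imwrite("pics/wrist2.png",cv2.resize(p["image"][:,:,::-1],(800,600)))
print(arm.get_clock(),np.array(P)-arm.get_position())
E
```

```text
(array([-1. , -0.2, -0.3]), array([ 0.78,  0.38, -0.02])) (array([ 0.8, -0.5,  0.5]), array([0.7 , 0.45, 0.07]))
0.027027638695554638 (array([-0.9,  0.9,  2.1]), array([ 0.43,  0.28, -0.  ]))
7.75 [-1.70912498e-04  8.63856956e-06 -3.98867369e-04]
```

View pics/wrist2.png

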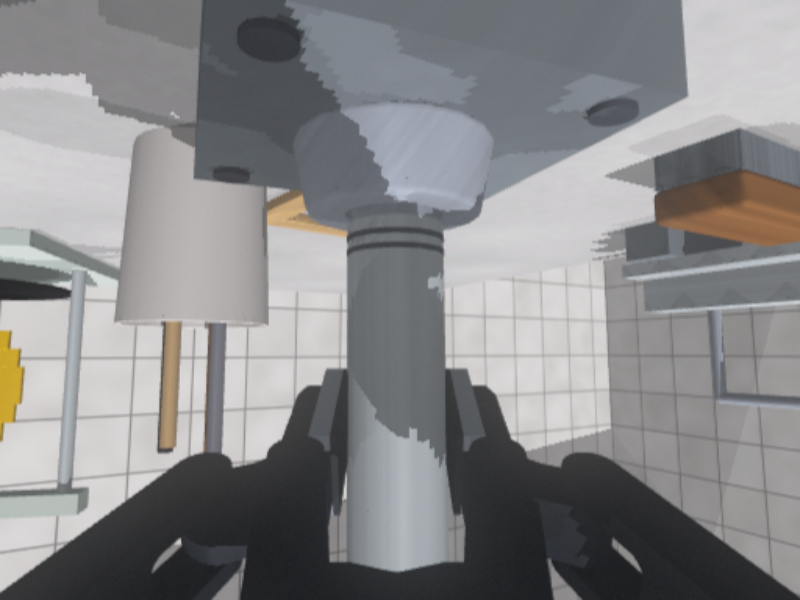

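The barrel is well held, with almost no side force. Now a full squeeze and the twist.

```bash
python3 - <<'E' 2>/dev/null
from h import *
arm.grip(.02,squeeze=120); print(arm.get_finger_gap(),F())
for psi in (-65,-75,-85,-95,-105,-115,-122):
    P,o=pose(np.r_[C,.125],psi,25)
    arm.line_to(P,o,rate=.03)
    print(psi,*F(),round(arm.get_clock(),2))
    if np.linalg.norm(arm.get_wrist_force())>60: print("stop");break
p=vision.get_image("wrist"); cv2.imwrite("pics/wrist3.png",cv2.resize(p["image"][:,:,::-1],(800,600)))
E
```

```text
0.02439368970666035 (array([-1.8,  1.2,  4.4]), array([ 0.16,  0.25, -0.14]))
-65 [-3.6  0.4  7.4] [-0.35  0.27 -0.44] 8.22
-75 [-3.5  0.8  9. ] [-0.73  0.33 -0.17] 8.62
-85 [-3.4  1.5 10.4] [-0.93  0.5  -0.14] 9.1
-95 [-4.1  1.3 12.3] [-1.26  0.72 -0.18] 9.58
-105 [-3.1  0.9 14.8] [-1.48  0.99 -0.2 ] 10.03
-115 [-3.5  1.9 14.6] [-1.51  1.42 -0.16] 10.41
-122 [-3.6  1.  15.8] [-1.41  1.54 -0.16] 10.68
```

View pics/wrist3.png

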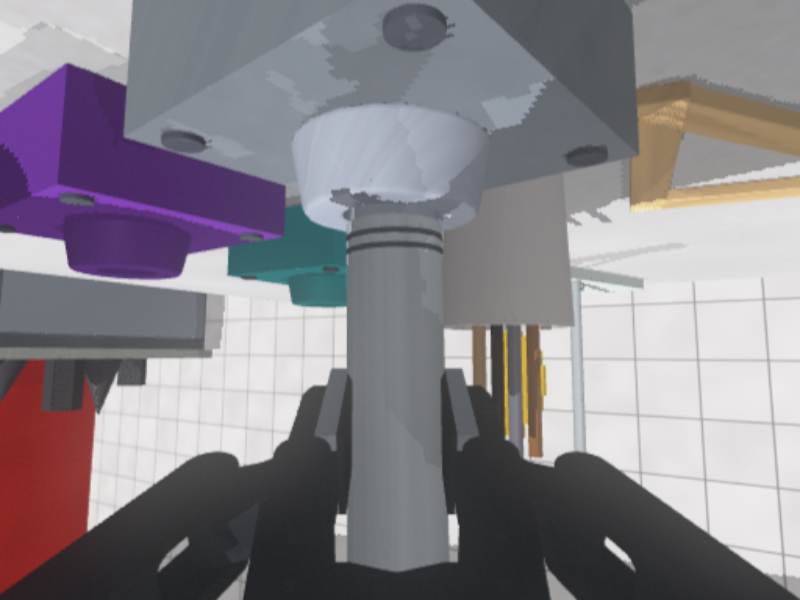

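```bash
python3 - <<'E' 2>/dev/null
from h import *
for dz in (.001,.002,.003,.006,.012):
    P,o=pose(np.r_[C,.125+dz],-122,25)
    arm.line_to(P,o,rate=.02); print(dz,*F(),round(arm.get_position()[2]-P[2],4),round(arm.get_clock(),2))
    if arm.get_wrist_force()[2]<-30: print("stop");break
p=vision.get_image("wrist"); cv2.imwrite("pics/wrist4.png",cv2.resize(p["image"][:,:,::-1],(800,600)))
E
```

```text
0.001 [-2.5 -0.2  4. ] [ 0.02  0.55 -0.02] -0.0003 10.98
0.002 [-4.2  0.2 -6.2] [ 1.61 -0.36 -0.18] -0.0013 11.23
0.003 [ -4.5  -1.3 -20.7] [ 3.75 -1.7  -0.1 ] -0.0019 11.48
0.006 [-5.3  1.  -4. ] [ 1.56 -0.03 -0.9 ] 0.0015 11.78
0.012 [-3.2 -2.   0.4] [ 0.47  0.18 -0.43] 0.0012 12.23
```

View pics/wrist4.png

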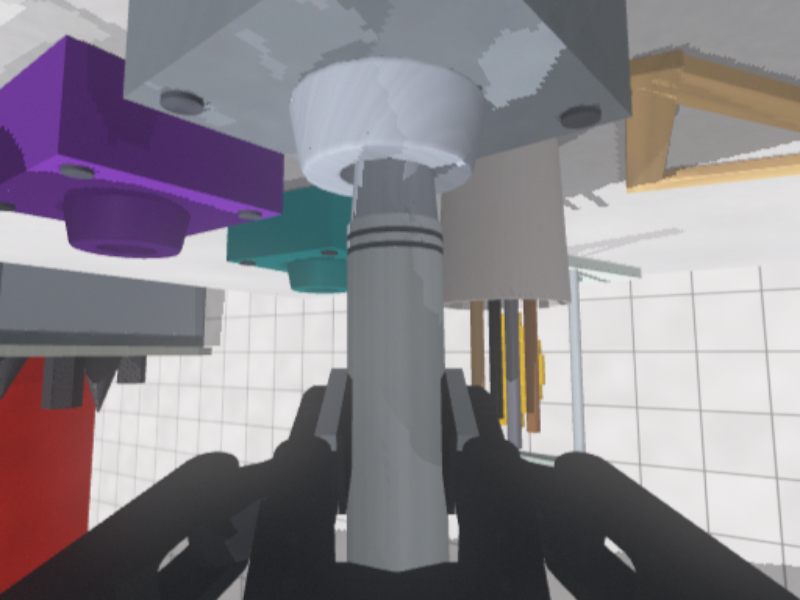

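It's free. The nose shows 12 mm out, at wrist view (395,190). I'll draw it out, tilt it level and lay it down.

```bash
python3 - <<'E' 2>/dev/null
from h import *
P,o=pose(np.r_[C,.225],-122,25); arm.line_to(P,o,rate=.15); print(F())
M=[.55,-.03]
try:
    P,o=pose([.53,-.12,.27],-110,60); arm.goto(P,o)
    P,o=pose(np.r_[M,.15],-100,115); arm.goto(P,o)
except Exception as ex: print("E",ex)
print(np.array(P)-arm.get_position(),arm.get_clock(),F())
for n in ("scene","wrist"):
    p=vision.get_image(n); cv2.imwrite(f"pics/{n}5.png",cv2.resize(p["image"][:,:,::-1],(800,600)))
E
```

```text
(array([-0.3,  0.5, -2.7]), array([ 1.03, -0.65, -0.01]))
[0.00064881 0.00073013 0.00184772] 14.5583 (array([ 0.5,  1.2, -0.9]), array([-0.51,  0.03, -0.  ]))
```

View pics/scene5.png

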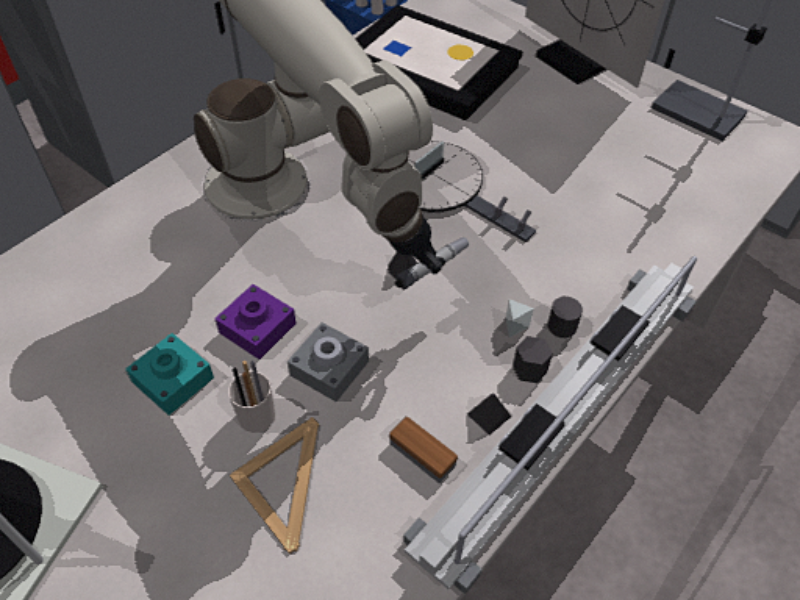

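View pics/wrist5.png

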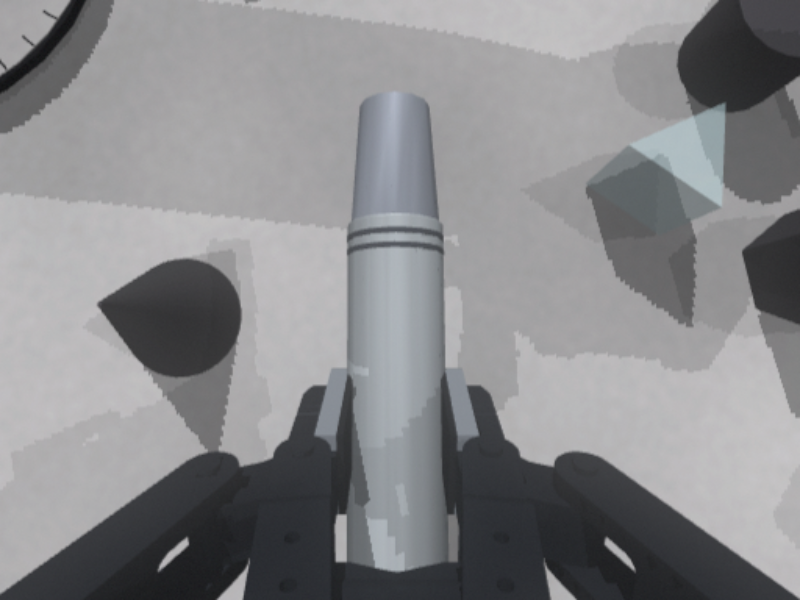

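```bash
python3 - <<'E' 2>/dev/null
from h import *
M=[.55,-.03]
P,o=pose(np.r_[M,.018],-100,115); arm.line_to(P,o,rate=.12); arm.sleep(.2); f0=F()[0]; print(f0,arm.get_position()[2]-P[2])
for z in (.0165,.0155,.0150,.0145,.0140):
    P,o=pose(np.r_[M,z],-100,115); arm.line_to(P,o,rate=.02); arm.sleep(.05); f=F()[0]; print(z,f,round(arm.get_position()[2]-P[2],4))
    if f[2]-f0[2]>4: break
arm.grip(.036); arm.grip(.05,squeeze=60); print(F())
P,o=pose(np.r_[M,z],-100,115,.12); arm.line_to(P,o,rate=.2)
arm.goto([.50,.05,.36],[np.pi,0,0]); 
print(arm.get_clock())
import pickle
p=vision.get_image("top"); pickle.dump(p,open("top2.pkl","wb")); 
print([ (k,[(np.round(d["xyz"],3),d["p"]) for d in vision.search_frame(p,k)]) for k in ("torch_mid","torch_cap","torch_lens")])
cv2.imwrite("pics/top6.png",cv2.resize(p["image"][:,:,::-1],(800,600)))
p=vision.get_image("scene"); pickle.dump(p,open("scene2.pkl","wb")); cv2.imwrite("pics/scene6.png",cv2.resize(p["image"][:,:,::-1],(800,600)))
print([ (k,[(np.round(d["xyz"],3),d["p"]) for d in vision.search_frame(p,k)]) for k in ("torch_mid","torch_cap","torch_lens")])
E
```

```text
[-0.  -0.4 -1.4] 0.0005931555828636685
0.0165 [ 0.5 -0.  -2. ] -0.0001
0.0155 [-0.8 -0.4 -1.7] -0.0
0.015 [-0.1  0.4 -1.6] 0.0
0.0145 [ 0.   0.5 -2.4] -0.0
0.014 [-0.2 -0.1 -1.8] -0.0
(array([0.2, 0.2, 0.3]), array([-0.39,  0.03,  0.03]))
22.5833
[('torch_mid', [(array([ 0.554, -0.033,  0.025]), 0.85), (array([ 0.78 , -0.008,  0.066]), 0.5), (array([ 0.491, -0.26 ,  0.045]), 0.21)]), ('torch_cap', [(array([ 0.552, -0.033,  0.024]), 0.62)]), ('torch_lens', [(array([ 0.554, -0.037,  0.027]), 0.61)])]
[('torch_mid', [(array([ 0.557, -0.04 ,  0.024]), 0.68), (array([ 0.75 , -0.293,  0.039]), 0.28)]), ('torch_cap', [(array([ 0.557, -0.035,  0.023]), 0.64)]), ('torch_lens', [(array([ 0.554, -0.04 ,  0.022]), 0.78)])]
```

View pics/top6.png

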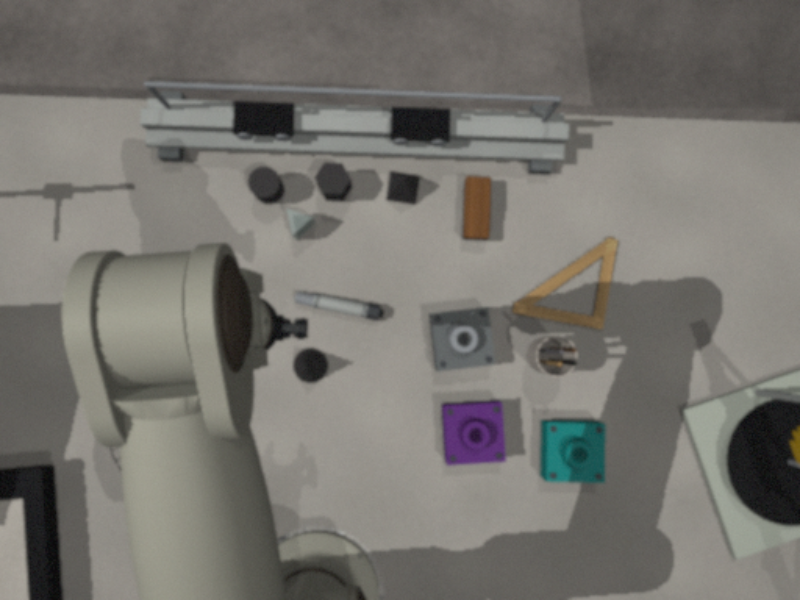

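View pics/scene6.png

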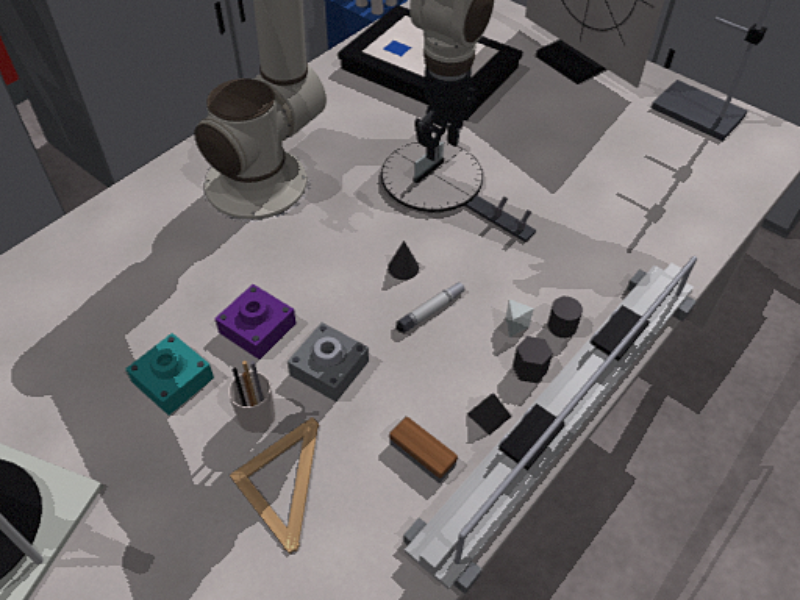

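The torch lies flat and alone on the bench, at top view (340,304) with the tail towards the stand. Next I'll measure its axis.

```bash
python3 - <<'E' 2>/dev/null
from h import *
import pickle
T=pickle.load(open("top2.pkl","rb"));S=pickle.load(open("scene2.pkl","rb"))
crop(T,"t7.png",180,175,255,215,10);crop(S,"s7.png",245,172,305,220,12)
E
```

```text
(no output)
```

View pics/t7.png

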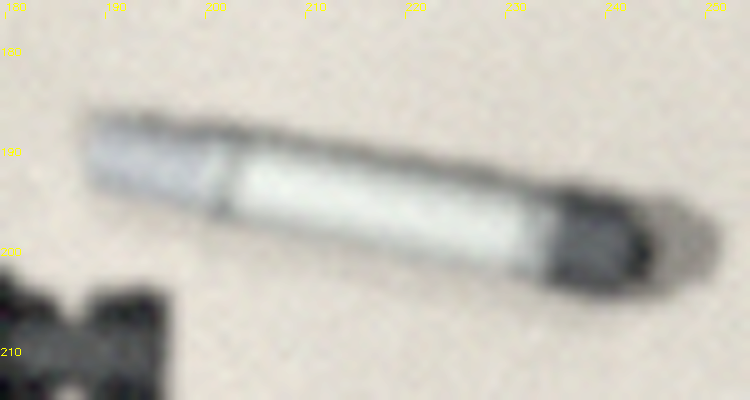

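View pics/s7.png

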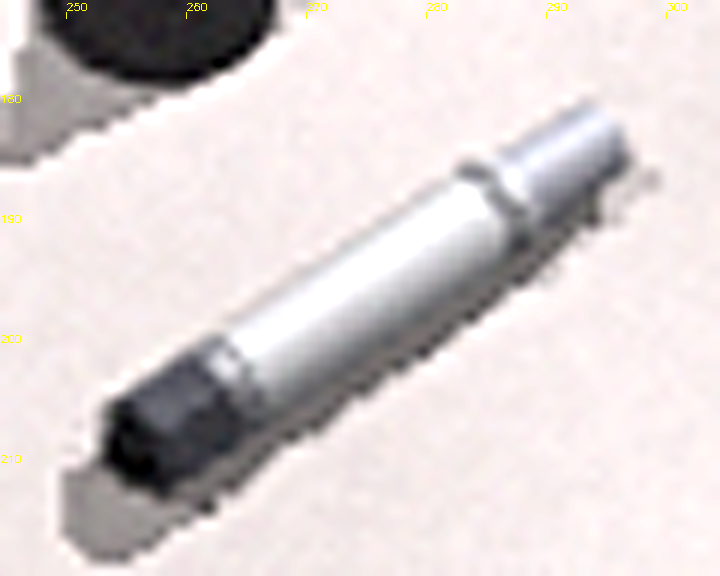

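```bash
python3 - <<'E' 2>/dev/null
from h import *
import pickle
np.set_printoptions(precision=4,suppress=True)
T=pickle.load(open("top2.pkl","rb"));S=pickle.load(open("scene2.pkl","rb"))
f=lambda pts,s,c,r: np.array(pts,float)/s+np.array([c-.5,r-.5])
a=onplane(T,f([(85,152),(553,236),(655,252)],10,180,175),.014); print(a, np.linalg.norm(a[2]-a[0]))
u=a[2]-a[0]; print(np.degrees(np.arctan2(u[1],u[0])), (a[0]+a[2])/2)
u/=np.linalg.norm(u); print("mid via cap", a[1]-u*.054)
b=onplane(S,f([(612,128),(230,375),(155,430)],12,245,172),.014);u=b[1]-b[0]; print(b,np.degrees(np.arctan2(u[1],u[0])))
b=onplane(S,f([(235,340),(460,165)],12,245,172),.02);u=b[0]-b[1]; print("edge", np.degrees(np.arctan2(u[1],u[0])))
z=rpy(d2(-100),d2(115))[0]
E
```

```text
[[ 0.5667  0.0606  0.014 ]
 [ 0.5454 -0.081   0.014 ]
 [ 0.5415 -0.1119  0.014 ]] 0.17431213766948947
-98.33061408669063 [ 0.5541 -0.0257  0.014 ]
mid via cap [ 0.5533 -0.0276  0.014 ]
[[ 0.5666  0.0597  0.014 ]
 [ 0.5429 -0.0725  0.014 ]
 [ 0.5398 -0.099   0.014 ]] -100.17694834052153
edge -94.90102224613548
```

The torch's middle comes out at about (0.5525, -0.026), heading about -99.5°. The two cameras disagree by about 5 mm in y on the rests, so I'll take a closer wrist view of them while the gripper is empty.

```bash
python3 - <<'E' 2>/dev/null
from h import *
import pickle
T=pickle.load(open("top.pkl","rb"))
print("disc T",onplane(T,[(109.7,275.7)],.018))
W0=vision.get_image("wrist")
o=rpy(d2(-80),d2(90))[0]
arm.goto([.53,.21,.30],list(o)); arm.sleep(.2)
p=vision.get_image("wrist"); pickle.dump(p,open("w8.pkl","wb"))
print(np.round(p["world_from_camera"],3),p["fx"],np.round(proj(p,[[.531,.277,.05],[.563,.277,.03],[.499,.277,.03]]),0),arm.get_clock())
cv2.imwrite("pics/w8.png",cv2.resize(p["image"][:,:,::-1],(800,600)))
E
```

```text
disc T [[0.30508458 0.28148316 0.018     ]]
[[ 0.985 -0.167 -0.055  0.516]
 [ 0.175  0.935  0.309  0.29 ]
 [-0.    -0.313  0.95   0.424]
 [ 0.     0.     0.     1.   ]] 343.072146930423 [[266.  87.]
 [293.  92.]
 [236.  81.]] 27.2667
```

View pics/w8.png

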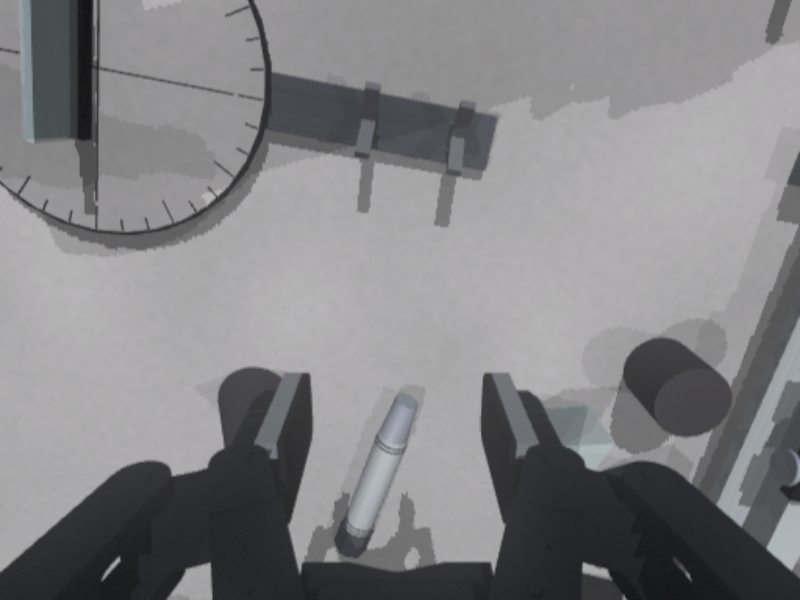

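The rests are clear at (368,120) and (461,138), and the torch at (378,475).

```bash
python3 - <<'E' 2>/dev/null
from h import *
import pickle
p=pickle.load(open("w8.pkl","rb"))
crop(p,"w8a.png",165,40,325,120,5); crop(p,"w8b.png",205,240,280,365,6)
E
```

```text
(no output)
```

View pics/w8a.png

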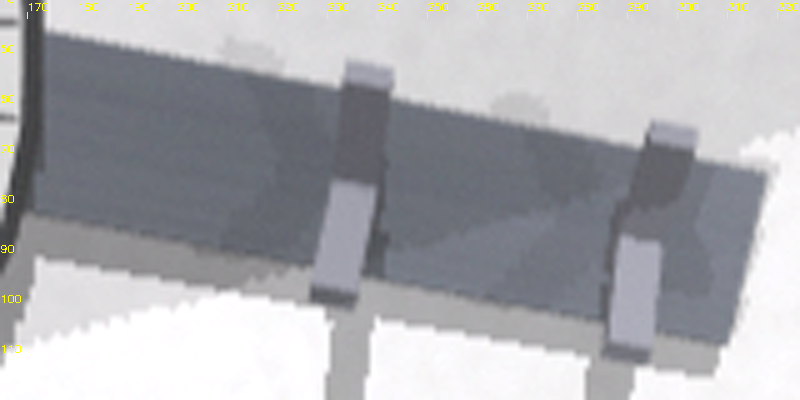

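View pics/w8b.png

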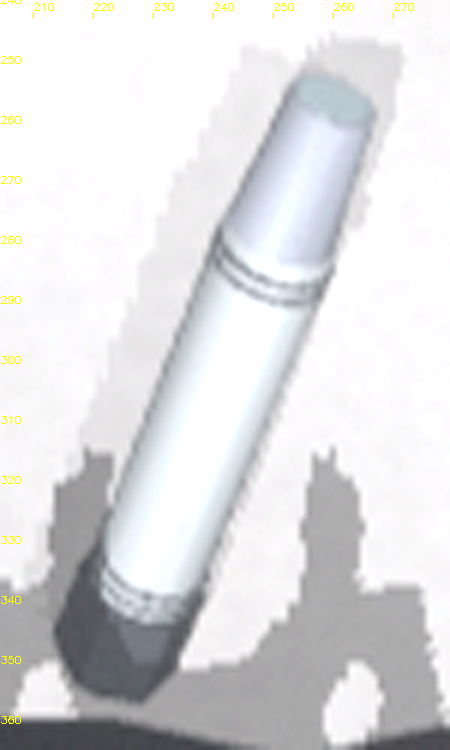

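```bash
python3 - <<'E' 2>/dev/null
from h import *
import pickle
np.set_printoptions(precision=4,suppress=True)
p=pickle.load(open("w8.pkl","rb"))
f=lambda pts,s,c,r: np.array(pts,float)/s+np.array([c-.5,r-.5])
v=onplane(p,f([(370,64),(334,292),(672,124),(630,350)],5,165,40),.049); print(v,np.linalg.norm(v[0]-v[1]),np.linalg.norm(v[2]-v[3]))
c1=(v[0]+v[1])/2;c2=(v[2]+v[3])/2;u=c1-c2;print(c1,c2,(c1+c2)/2,np.linalg.norm(u),np.degrees(np.arctan2(u[1],u[0])))
b=onplane(p,f([(45,33),(768,168),(730,345),(30,212)],5,165,40),.010); u=b[0]-b[1];w=b[3]-b[2];print(b,(b[1]+b[2])/2,np.degrees(np.arctan2([u[1],w[1]],[u[0],w[0]])))
t=onplane(p,f([(338,98),(276,248),(152,572)],6,205,240),.014);u=t[2]-t[0];print(t,np.degrees(np.arctan2(u[1],u[0])));u/=np.linalg.norm(u);print("mid",t[0]+.086*u)
E
```

```text
[[0.4973 0.3058 0.049 ]
 [0.4971 0.2598 0.049 ]
 [0.5606 0.3053 0.049 ]
 [0.5616 0.259  0.049 ]] 0.046002117351151645 0.046340103391581185
[0.4972 0.2828 0.049 ] [0.5611 0.2821 0.049 ] [0.5292 0.2825 0.049 ] 0.06384967817419865 179.41790838730424
[[0.4226 0.3011 0.01  ]
 [0.589  0.3015 0.01  ]
 [0.5894 0.2611 0.01  ]
 [0.4232 0.2621 0.01  ]] [0.5892 0.2813 0.01  ] [-179.8665  179.6406]
[[ 0.5669  0.0591  0.014 ]
 [ 0.5599  0.0181  0.014 ]
 [ 0.5459 -0.078   0.014 ]] -98.70295913220521
mid [ 0.5539 -0.0259  0.014 ]
```

```bash
python3 - <<'E' 2>/dev/null
from h import *
arm.grip(.06)
P,o=pose([.5537,-.0262,.014],-98.7,90,-.0025)
Q=P.copy(); Q[2]=.11; arm.goto(Q,o); print(arm.get_clock())
arm.line_to(P,rate=.12); print(P,arm.get_position(),F())
arm.grip(.02,squeeze=80); print(arm.get_finger_gap(),F())
Q=P.copy(); Q[2]=.039; arm.line_to(Q,rate=.1); print(F(),arm.get_clock())
p=vision.get_image("wrist"); cv2.imwrite("pics/w9.png",cv2.resize(p["image"][:,:,::-1],(800,600)))
p=vision.get_image("scene"); cv2.imwrite("pics/s9.png",cv2.resize(p["image"][150:250,200:330,::-1],None,fx=6,fy=6))
E
```

```text
28.7
[np.float64(0.5537), np.float64(-0.0262), np.float64(0.023)] [ 0.55422058 -0.02609858  0.02382385] (array([-0.4, -0.4, -0.6]), array([-0.04, -0.06, -0.06]))
0.02526027893267991 (array([-2.4, -0.4,  6.4]), array([ 0.05,  0.3 , -0.03]))
(array([-0.3, -0.2, -2.6]), array([-0.03, -0.  ,  0.02])) 30.2917
```

View pics/w9.png

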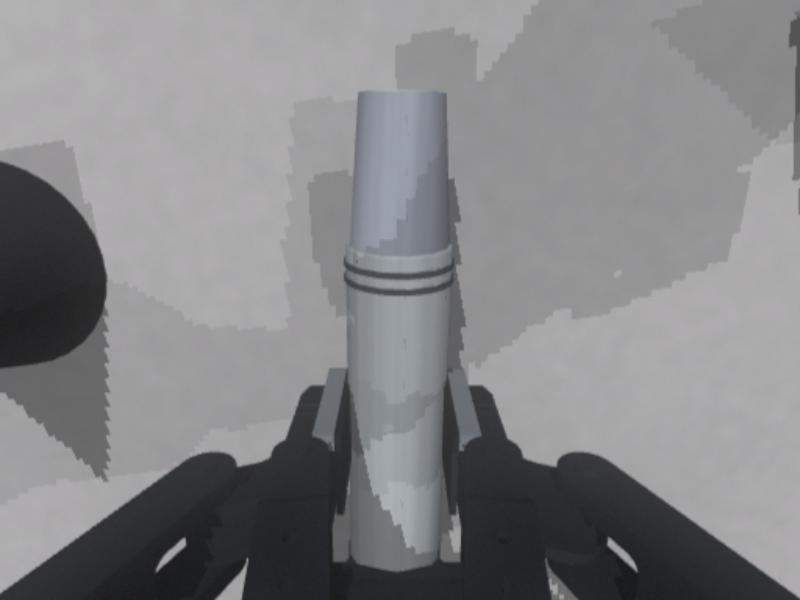

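View pics/s9.png

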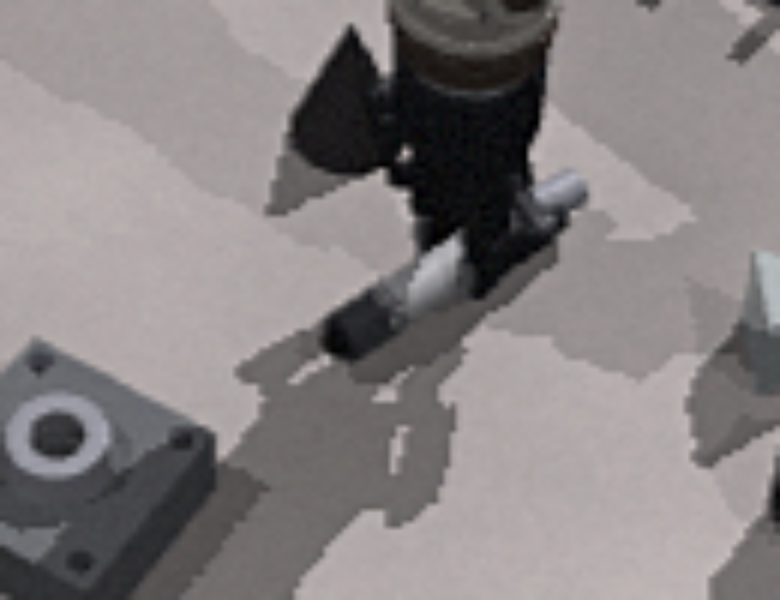

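```bash
cat >> h.py <<'E'
SY=d2(7.9); SC=np.array([.4958,-.2637]); n=np.array([-np.sin(SY),np.cos(SY)]); t=np.array([np.cos(SY),np.sin(SY)])
FP=SC+.055*n+.025*t
def pp(D): return pose(np.r_[FP+n*D,.030],-82.1,90,-.0025)
E
python3 - <<'E' 2>/dev/null
from h import *
P,o=pp(.098); arm.line_to(P,o,rate=.12); arm.sleep(.2)
f0=np.array(arm.get_wrist_force()); print(f0,arm.get_clock(),np.array(P)-arm.get_position())
D=.098
while D>.072:
    D-=.001; P,o=pp(D); arm.line_to(P,o,rate=.02); f=np.array(arm.get_wrist_force())-f0; fn=f[:2]@n
    a=(np.array(arm.get_position())[:2]-FP)@n
    print(round(D,4),round(a,4),round(fn,1),round(arm.get_clock(),2))
    if fn>22: break
print(f,F())
p=vision.get_image("scene"); cv2.imwrite("pics/s10.png",cv2.resize(p["image"][150:250,190:320,::-1],None,fx=6,fy=6))
E
```

```text
[ 0.36709877  0.67655525 -2.00258086] 31.5667 [-2.27871841e-04 -4.12114920e-04  6.30780074e-05]
0.097 0.097 -0.9 31.82
0.096 0.0959 -1.0 32.07
0.095 0.0949 -1.1 32.32
0.094 0.0939 -0.0 32.57
0.093 0.0929 -0.1 32.82
0.092 0.092 -0.3 33.07
0.091 0.0909 -1.2 33.32
0.09 0.09 -0.3 33.57
0.089 0.0889 0.4 33.82
0.088 0.0883 2.3 34.07
0.087 0.0875 4.1 34.32
0.086 0.0865 5.0 34.57
0.085 0.0856 5.2 34.82
0.084 0.0846 4.1 35.07
0.083 0.0836 4.6 35.32
0.082 0.0833 9.2 35.57
0.081 0.0832 13.8 35.82
0.08 0.0831 19.1 36.07
0.079 0.083 23.8 36.32
[-3.73566067 23.51416451  2.64599049] (array([-3.4, 24.2,  0.6]), array([4.87, 0.65, 0.1 ]))
```

View pics/s10.png

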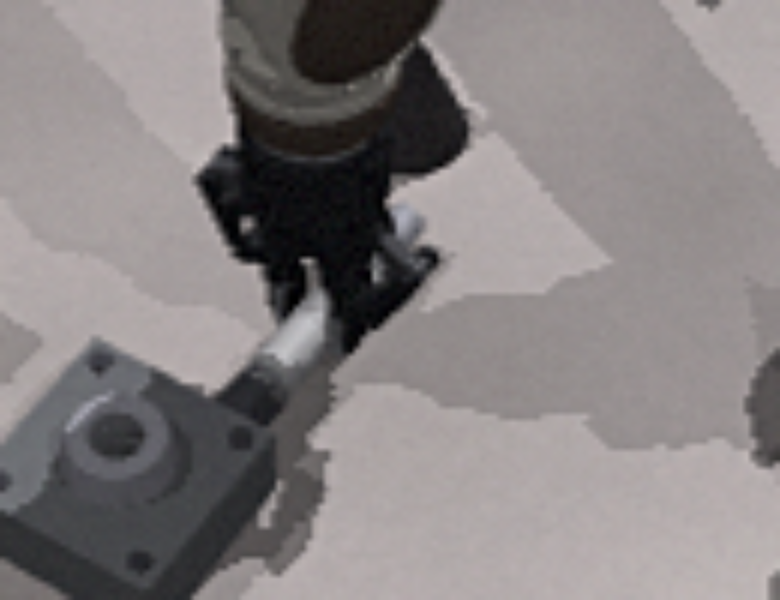

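The button trace is clear: contact at 88.4 mm, a plateau of about 5 N, a hard stop at 83.3 mm (5.1 mm of travel), then 24 N. It's fully in, so now to the rests.

```bash
python3 - <<'E' 2>/dev/null
from h import *
P,o=pp(.11); arm.line_to(P,o,rate=.1)
Q=P.copy(); Q[2]=.17; arm.line_to(Q,rate=.2)
R=[.530,.281]
P,o=pose(np.r_[R,.12],-.6,90,-.0025); arm.goto(P,o); arm.sleep(.2)
print(F(),arm.get_clock(),np.array(P)-arm.get_position())
P,o=pose(np.r_[R,.065],-.6,90,-.0025); arm.line_to(P,o,rate=.12); arm.sleep(.1)
for nme in ("scene","wrist"):
    p=vision.get_image(nme); im=p["image"][:,:,::-1]
    cv2.imwrite(f"pics/{nme}11.png",cv2.resize(im[60:180,230:390],None,fx=5,fy=5,interpolation=cv2.INTER_CUBIC) if nme=="scene" else cv2.resize(im,(800,600)))
E
```

```text
(array([-0.3,  0.4, -1.2]), array([ 0.02,  0.11, -0.02])) 39.2583 [-0.00041485  0.00097867 -0.00026854]
```

View pics/scene11.png

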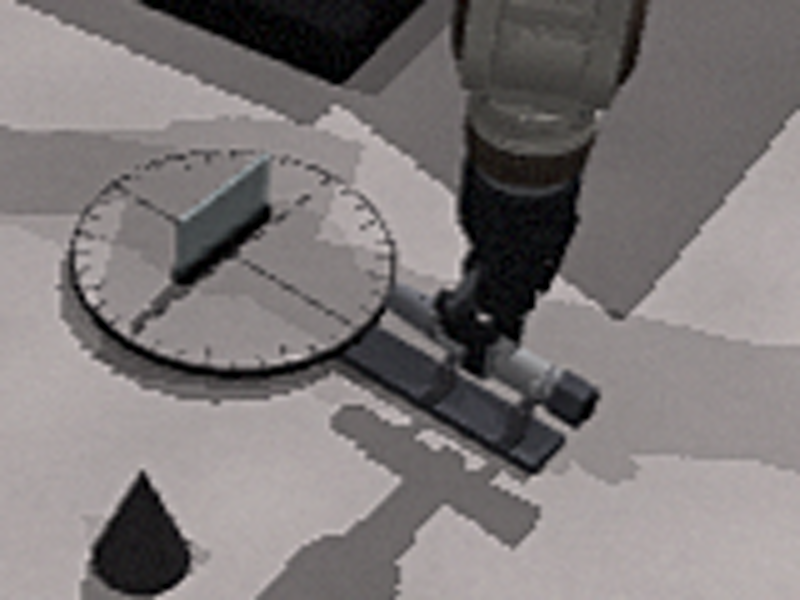

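View pics/wrist11.png

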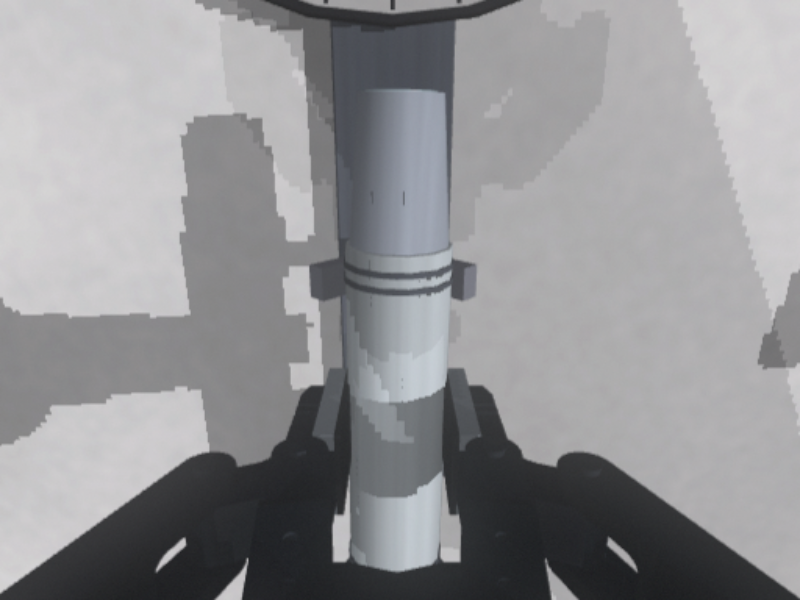

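Lens towards the mirror, and the torch (column 397) is centred between the V ends (310 and 477). Lowering.

```bash
python3 - <<'E' 2>/dev/null
from h import *
R=[.530,.281]
f0=F()[0]
for z in (.054,.052,.051,.050,.0495,.049,.0485,.048,.0475):
    P,o=pose(np.r_[R,z],-.6,90,-.0025); arm.line_to(P,o,rate=.03); arm.sleep(.05); f=F(); print(z,f[0],f[1],round(arm.get_position()[2]-P[2],4))
    if f[0][2]-f0[2]>5: break
arm.grip(.034); print(F()[0]); arm.grip(.055); print(F()[0],arm.get_clock())
P[2]+=.10; arm.line_to(P,rate=.15)
arm.sleep(.1)
for nme in ("scene","wrist","top"):
    p=vision.get_image(nme); im=p["image"][:,:,::-1]
    cv2.imwrite(f"pics/{nme}12.png",cv2.resize(im[60:180,230:390],None,fx=5,fy=5,interpolation=cv2.INTER_CUBIC) if nme=="scene" else cv2.resize(im,(800,600)))
    if nme=="wrist":
        import pickle; pickle.dump(p,open("w12.pkl","wb"))
print(arm.get_clock())
E
```

```text
0.054 [-0.2  1.  -1.6] [0.03 0.06 0.02] -0.0
0.052 [ 0.5 -0.2 -1. ] [-0.22 -0.05  0.02] 0.0002
0.051 [-0.7 -3.2  5.5] [-0.54  0.25  0.04] 0.0006
[-0.5  0.5  0.3]
[-0.8  0.5 -0.1] 41.8167
42.8833
```

View pics/scene12.png

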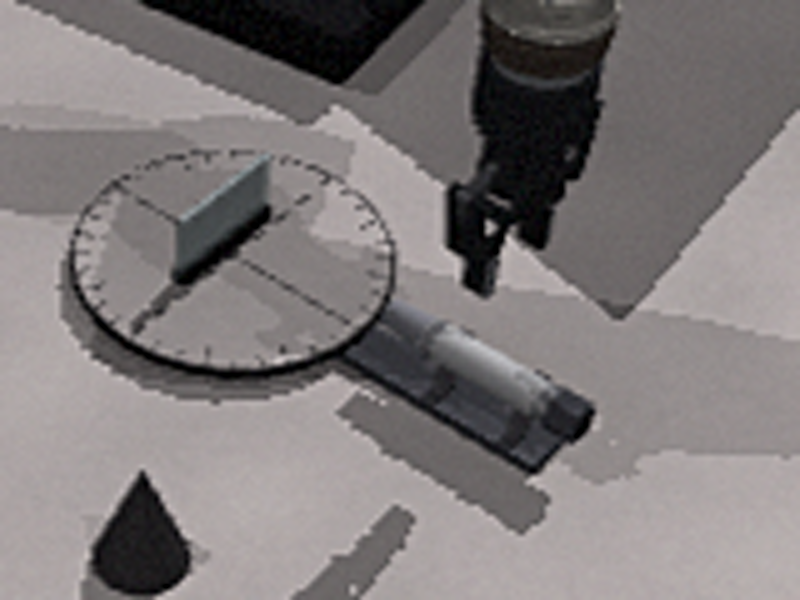

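View pics/wrist12.png

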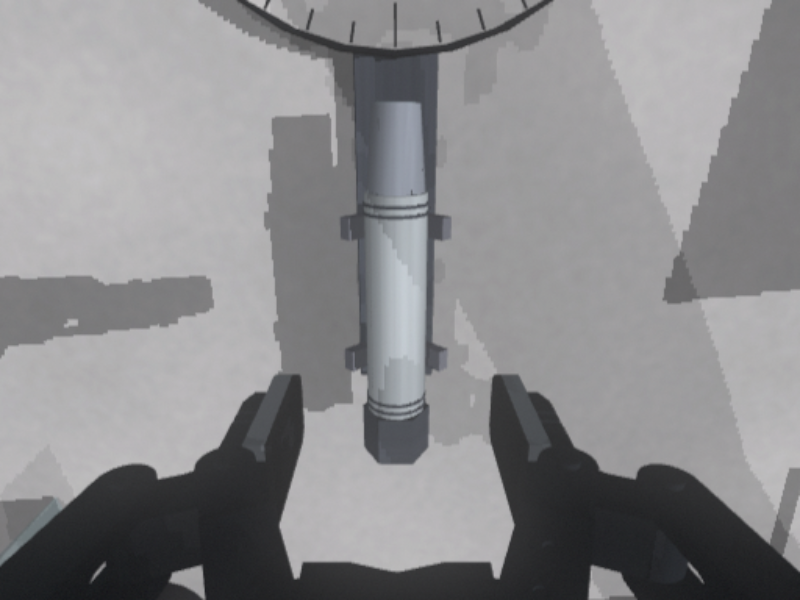

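View pics/top12.png

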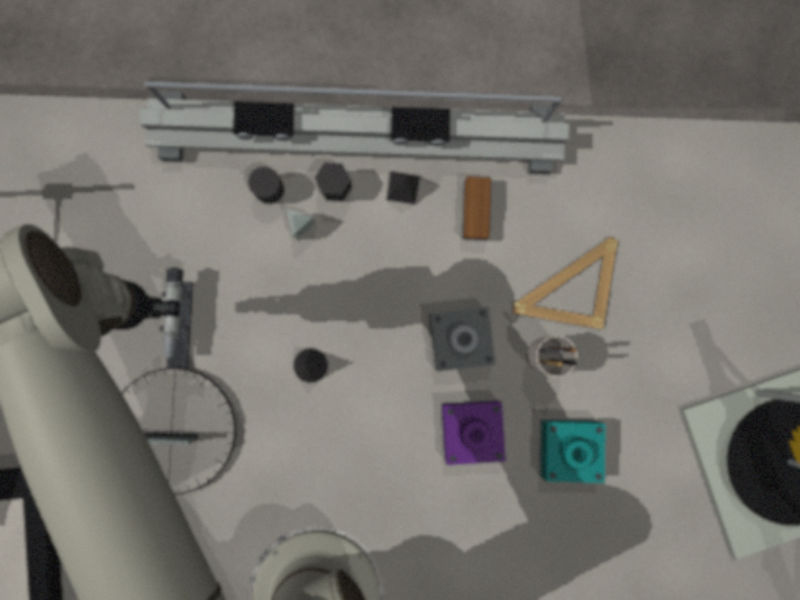

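```bash
python3 - <<'E' 2>/dev/null
from h import *
import pickle
p=pickle.load(open("w12.pkl","rb"))
# observed rows (800x600): nose/barrel boundary top edge ~190, cap start ~413 (upper surface), V's
k=384/600
ux=np.array([-1,0.01,0])
for nm,uv,z in (("boundary -50",(399,192),.063),("cap start +54",(397,410),.064),("cap end +78",(396,463),.05),("V far top",(396,215),.049),("V near top",(396,345),.049),("V far top ends mid front",(396,240),.049),("V near front",(396,370),.049)):
    print(nm,np.round(onplane(p,np.array(uv)*k-.5+.5*k,z),4))
E
```

```text
boundary -50 [[0.4793 0.283  0.063 ]]
cap start +54 [[0.5797 0.2814 0.064 ]]
cap end +78 [[0.6188 0.2805 0.05  ]]
V far top [[0.4913 0.2817 0.049 ]]
V near top [[0.5535 0.2811 0.049 ]]
V far top ends mid front [[0.5025 0.2816 0.049 ]]
V near front [[0.5667 0.281  0.049 ]]
```

```bash
python3 - <<'E'
from workcell import arm, close_job
print(close_job(), arm.get_clock())
E
```

```text
the job is handed in; nothing more can be done
the job is handed in; nothing more can be done
```

The torch is switched on and lying in both V rests with its lens towards the mirror. I handed the job in at about 43 s, with the gripper 0.1 m above the torch and touching nothing. No verdict came back.

- **Breaking it free:** I gripped the barrel and turned it about 62°. It then drew straight up, needing about 20 N at the most. I laid it on the open bench and let go.
- **Switching it on:** I took it again across the barrel and pushed the button against the grey stand's +y side. The force levelled off at about 5 N for 5.1 mm of travel, then hit a hard stop and rose to 24 N, so the button is fully in. The button and seat joints can't be read directly, so this rests on the force trace.
- **In the rests:** The torch is centred in both V's. Its middle measures within about 2 mm of the middle of the rests along their length.
- **Everything else:** In the last overhead picture the other items look where they were at the start; I did not measure them.

One check disagreed: the scene camera put the rests about 6 mm lower in y than the overhead and wrist cameras. I went by those two, and the close wrist picture after placing agreed with them.

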